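# Lock the spice mill's spindle with its pin

## Robot

A 6-joint arm with a two-finger parallel gripper is mounted at the origin on the work surface; the furniture and walls round the work are solid. World frame = base frame: x ahead of the robot, y to its left, z up, the work surface at z = 0. Lengths are in m, angles in rad, forces in N, time in s.
With the tool pointing down it reaches from about 0.275 to 0.825 m from the base axis. Payload 5.2 kg.
Tool frame: the origin (TCP) lies on the centre line of the jaws, within the pads' length; the fingertips stand 19 mm ahead of it and the grasp point (between the pads) is the TCP; z points along the fingers, y is the line along which they close (so a half turn about z gives the same grasp; the last joint's range is limited). The gripper opens to 93 mm and grips with 3 to 60 N. Pads are 15 mm wide; open, the fingers measure 128 mm over their backs; the gripper's body (75 mm by 188 mm) begins 65 mm behind the grasp point.
Start: joints at [1.016, 0.259, 1.535, -0, 1.348, -0.203], TCP at [0.19, 0.516, 0.238] pointing down, gripper open.
Joint ranges: [-3.14, 3.14], [-0.91, 2.08], [0.19, 2.58], [-1.22, 4.36], [0.22, 2.71], [-3.12, 3.12]. Speed limits (rad/s): [2.57, 2.57, 3.14, 3.14, 3.14, 3.14].

## Interface

Orientations are given as a unit quaternion [x, y, z, w].
In Python, from workcell import monitor, snapshot, arm gives the robot as it stands.
- The arm moves only by the tool play_rows, never from a script. Its argument "deltas" is a list of rows, each an object with "linear": the shift along the tool's x, y, z in m, a list of three; "twist": the turn, a rotation vector about the tool's x, y, z in degrees, a list of three. A call has 1 to 12 rows; each row is the pose to reach, as a shift and turn from the pose commanded when the call began, along the tool's axes at that moment; what a row does not reach only later rows make up. A row lasts 1/8 s, in which the tool goes at most 62.5 mm and 10.7 degrees, less where a joint would pass 70% of its speed; a pose out of reach is approached as far as the arm can. A call with a gripper value outside its range is refused whole. "claw" is the opening, from 0 (shut) to 1 (fully open), set as the call begins (left out, the last holds). The fingers move at their own pace and stop on an object; "force" is the grip in N (left out, the last holds). Time passes only in rows, so rows that repeat a pose let the fingers close. It gives the time, the measured TCP pose, the force, the opening and the grip force at its end, in the units of the state.
- monitor.get_state(): the state, without advancing time (a new reading comes with each control period).
- snapshot(name): name is "side" or "top"; returns a dict with "image" (384x512x3 uint8, red, green, blue), "range_z" (384x512 float32, m along the optical axis (not along the pixel's ray), 0 where there is no reading), "camera_matrix" (3x3 intrinsics, pixels), "R" (3x3) and "t" (3): a world point X has camera coordinates R X + t. Camera axes: x right, y down, z forward; pixel columns grow to the right and rows downward; lengths in m; the calibration is good to about 2 mm. A picture is of the moment at which its call begins.
- arm.sign_off(): hands the job in; it is judged then, once.
The state is a dict: "t": time; "q": joint angles; "qvel": joint speeds; "joint_efforts": joint torques, N m; "position": TCP position; "eef_rot": TCP orientation; "force": force on the tool from outside, world axes, zero at the start; "wrist_torque": the same for the moment, N m; "opening": finger opening in m; "finger_force": force on a finger pad.
Only numpy, scipy, OpenCV 4.12 (cv2) and the standard library are available. Lean on these libraries where they do the work, as an engineer would, in place of code of your own. Each camera call takes 0.05 s, during which the arm holds its last target. There are 200 camera calls.

## Task

Lock the spice mill for cleaning: turn its round knob clockwise (seen from above) until you feel the hidden cross-hole in the spindle click into line with the pin, then push the L-shaped locking pin fully home through it. Never force the pin against a spindle that is not lined up; leave the salt shaker, pepper mill, mug and matchbox standing where they are.

Things in the scene. Friction and masses are not known exactly. Their poses are not given: they have to be found in the camera images.
- mill: small bench spice mill, held fast to the worktop: wooden base plate 115 (x) x 130 (y) x 18 mm, on it a grey metal drum 60 to 72 mm in diameter up to z 91 mm. Origin: centre of the base's underside, on the vertical spindle axis; z up. A small spout points to its -x. On its -y side a pin guide boss, 24 mm in diameter, sticks out to y -44 mm; on its +y side a shorter one to y +34 mm
- knob_top (a point): centre of the top face of the mill's round, finely fluted wooden knob, on the spindle axis, 126 mm above the worktop. Knob 44 mm in diameter, from z 98 to z 126 mm, alike all round: nothing shows the angle of the hole. It turns with the spindle, without end, against about 0.05 N m of friction. At the start the hole is 0.5 to 2.2 rad short of the pin's line, turning clockwise from above
- pin_home (a point): the point, fixed in the mill (x 0, y -50, z 55 mm), where the pin's origin is when the pin is fully home, at its stop; 2 mm of its point then shows on the mill's far side
- lock_pin: L-shaped steel pin in the mill's guide: level rod, 7 mm thick, 86 mm long, pointing along its +y (the mill's +y); at the outer end an upright leg 10 mm thick. Origin: on the rod's axis, under the leg, whose top is 45 mm higher. Slides only along y (3 N friction). Starts at the mill's y -114 to -107 mm, meets a misaligned spindle at -102, which may take 20 N; enters within 0.12 rad of the line
- salt_shaker: glass salt shaker with a grey top, 44 mm in diameter, 90 mm high, loose bystander; origin at the centre of its underside
- pepper_mill: turned wooden pepper mill, 58 mm in diameter, 150 mm high, loose bystander; origin at the centre of its underside
- mug: cream mug with a handle, 78x116x101 mm, loose bystander; origin at the centre of its underside
- matchbox: matchbox, 37x56x17 mm, lying flat, loose bystander; origin at the centre of its underside
- spindle_hole (a point): fixed point on the spindle axis at the pin's height, z 55 mm. The hidden spindle, 32 mm in diameter, has one 11 mm cross-hole. When it lines up with the pin (mill's y) a sprung ball drops into a notch: it draws the knob on over the last 0.25 rad (0.3 N m); there the knob resists either way (0.3 N m) and centres itself if let go within 0.2 rad; beyond that it runs free. Half a turn on is as good
Not all that is in view belongs to the job. What is meant by the mill is not red, and is the larger of those in its own colour.

How it is judged:
By the outcome, as a careful person would: the job done as asked, in the order asked, and still so for the second after the job is handed in, with the robot touching nothing.
It also fails if it takes over 72 s, if anything falls off the work surface, if the arm or the gripper's body presses on something with over 40 N, if the wrist force passes 120 N, or if a joint passes its speed limit or range.

## Working session

There is one attempt and no reset: what is moved stays moved. The work goes in short steps, Python scripts to look and compute and a tool call to move; the robot and the scene stay as the last step left them, time stands still between calls to the robot, and variables do not carry over. Pictures are saved under pics/ and viewed, at most 10 in all, crops included, and the job is handed in when it is done.

Besides the shell and the picture viewer there is one more tool, called after "Call:" by a JSON object that holds its "op" and its "data". play_rows: Moves the arm, as the interface text tells. Its arguments: {"type":"object","properties":{"deltas":{"type":"array"},"claw":{"type":"number"},"force":{"type":"number"}},"required":["deltas"]}

```bash
mkdir -p pics
cat > h.py <<'E'
import numpy as np, cv2
from workcell import monitor, snapshot, arm
def shot(n,f):
    s=snapshot(n); np.savez(f'pics/{f}.npz',**s); cv2.imwrite(f'pics/{f}.png',s['image'][...,::-1]); return s
def cloud(s):
    K=s['camera_matrix'];z=s['range_z'];v,u=np.mgrid[:z.shape[0],:z.shape[1]]
    c=np.stack([(u-K[0,2])/K[0,0]*z,(v-K[1,2])/K[1,1]*z,z],-1)
    return (c-s['t'])@s['R']
E
python3 - <<'E'
from h import *
a=shot('top','top0');b=shot('side','side0')
for s in(a,b): print(s['camera_matrix'],s['R'],s['t'])
cv2.imwrite('pics/both.png',cv2.resize(np.vstack([a['image'],b['image']])[...,::-1],(450,600)) if 0 else np.hstack([cv2.resize(i['image'][...,::-1],(400,300)) for i in(a,b)]))
print(monitor.get_state())
E
```

```text
[[387.41013997   0.         258.45798629]
 [  0.         387.41013997 190.93841963]
 [  0.           0.           1.        ]] [[ 0.12455543 -0.99217852  0.00822992]
 [-0.8912657  -0.11552454 -0.4385197 ]
 [ 0.43604058  0.04728496 -0.8986839 ]] [-0.09286446  0.50137178  1.12418664]
[[356.94726799   0.         261.32815448]
 [  0.         356.94726799 195.26623595]
 [  0.           0.           1.        ]] [[ 0.86910489 -0.49415651  0.02158802]
 [-0.22152795 -0.42789625 -0.87625919]
 [ 0.44224661  0.75677879 -0.4813562 ]] [-0.45951716  0.1858439   0.77933488]
{'t': 0.1, 'q': array([ 1.01615463e+00,  2.59216342e-01,  1.53592023e+00, -3.61269741e-05,
        1.34799553e+00, -2.02781163e-01]), 'qvel': array([ 8.09704895e-04,  1.70442051e-05, -4.05756270e-03, -7.83452025e-04,
        4.80520528e-04, -3.78745591e-04]), 'joint_efforts': array([ 3.87346561e-03, -4.38209617e+01, -2.84645641e+01,  7.24019646e-02,
        3.61378212e-02, -2.02543680e-05]), 'position': array([0.18929896, 0.51593003, 0.23695119]), 'eef_rot': array([ 1.75020124e-01,  9.84564555e-01, -7.21694034e-04, -2.68218825e-04]), 'force': array([-0.14531284,  0.2116252 , -0.07259618]), 'wrist_torque': array([-0.01719486,  0.02531287, -0.02925634]), 'finger_force': 0.0, 'opening': 0.09311751150525077}
```

View pics/top0.png

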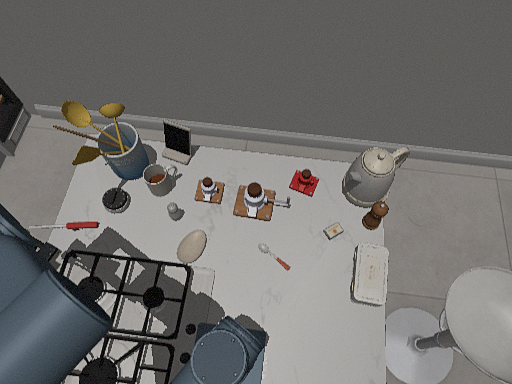

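View pics/side0.png

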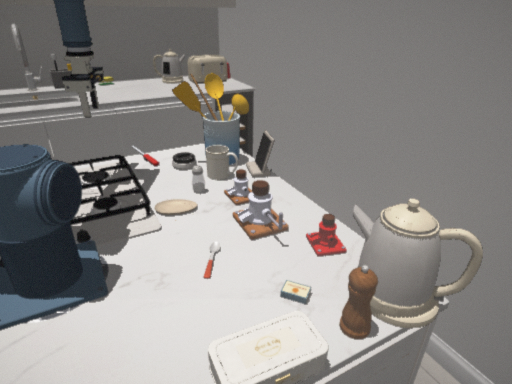

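Three objects could be the mill in the top view: a red one at (305,180), a small grey one on a wooden base at (208,188), and a larger grey one at (255,197). The description fits the larger one, whose pin leg is at about (288,201). I'll check it in a close crop and measure it.

Run:
```python
from h import *
a=dict(np.load('pics/top0.npz'));b=dict(np.load('pics/side0.npz'))
c1=cv2.resize(a['image'][165:240,220:310,::-1],None,fx=4.4,fy=4.4,interpolation=cv2.INTER_CUBIC)
c2=cv2.resize(b['image'][170:245,225:315,::-1],None,fx=4.4,fy=4.4,interpolation=cv2.INTER_CUBIC)
cv2.imwrite('pics/crop1.png',np.hstack([c1,c2]))
for s,(u0,u1,v0,v1) in((a,(225,300,170,235)),(b,(228,300,170,245))):
    P=cloud(s);M=np.zeros(P.shape[:2],bool);M[v0:v1,u0:u1]=1
    for lo,hi in((.012,.022),(.085,.095),(.096,.120),(.122,.13)):
        m=M&(P[...,2]>lo)&(P[...,2]<hi)
        p=P[m]
        if len(p)<3: print(lo,len(p));continue
        r=cv2.minAreaRect((p[:,:2]*1000).astype(np.float32))
        print(lo,len(p),p.mean(0).round(4),'rect',np.round(r[0],1),np.round(r[1],1),round(r[2],1),p[:,2].max().round(4))
P=cloud(a)
for v in range(190,212,2): print(v,[tuple((P[v,u]*1000).astype(int)) for u in range(268,296,3)])
```

```text
0.012 634 [ 0.5154 -0.0263  0.017 ] rect [537.4 -61.9] [152.5 267.3] 24.1 0.022
0.085 123 [ 0.5029 -0.0182  0.0888] rect [518.  -53.4] [ 52.3 144.9] 10.6 0.0941
0.096 48 [ 0.5022 -0.0303  0.11  ] rect [510.4 -59.7] [ 24.3 136.9] 4.7 0.1196
0.122 118 [ 0.5148 -0.0138  0.1257] rect [515.6 -13.5] [40.7 38.4] 8.0 0.1297
0.012 700 [0.5244 0.0195 0.0166] rect [557.1  98.1] [398.4 154.1] 67.3 0.0219
0.085 222 [ 0.5133 -0.0016  0.0882] rect [521.2  12.1] [287.4  64.1] 75.7 0.0943
0.096 124 [ 0.5061 -0.0326  0.1093] rect [518.7 -63.1] [ 43.3 135.1] 7.1 0.1199
0.122 101 [ 0.5131 -0.0165  0.1247] rect [513.6 -14.9] [40.5 40.5] 14.6 0.1266
190 [(np.int64(564), np.int64(-56), np.int64(19)), (np.int64(563), np.int64(-66), np.int64(23)), (np.int64(568), np.int64(-76), np.int64(15)), (np.int64(579), np.int64(-87), np.int64(-2)), (np.int64(577), np.int64(-97), np.int64(2)), (np.int64(581), np.int64(-108), np.int64(-2)), (np.int64(582), np.int64(-118), np.int64(-1)), (np.int64(585), np.int64(-129), np.int64(-4)), (np.int64(585), np.int64(-140), np.int64(-2)), (np.int64(585), np.int64(-150), np.int64(0
[... 3967 characters left out ...]
), (np.int64(513), np.int64(-115), np.int64(-4)), (np.int64(512), np.int64(-125), np.int64(0)), (np.int64(514), np.int64(-135), np.int64(0)), (np.int64(516), np.int64(-146), np.int64(-2)), (np.int64(517), np.int64(-156), np.int64(-1))]
210 [(np.int64(489), np.int64(-64), np.int64(17)), (np.int64(493), np.int64(-74), np.int64(12)), (np.int64(499), np.int64(-84), np.int64(1)), (np.int64(500), np.int64(-95), np.int64(1)), (np.int64(501), np.int64(-105), np.int64(2)), (np.int64(502), np.int64(-115), np.int64(2)), (np.int64(505), np.int64(-126), np.int64(-1)), (np.int64(506), np.int64(-136), np.int64(0)), (np.int64(508), np.int64(-146), np.int64(-1)), (np.int64(508), np.int64(-156), np.int64(0))]
```

View pics/crop1.png

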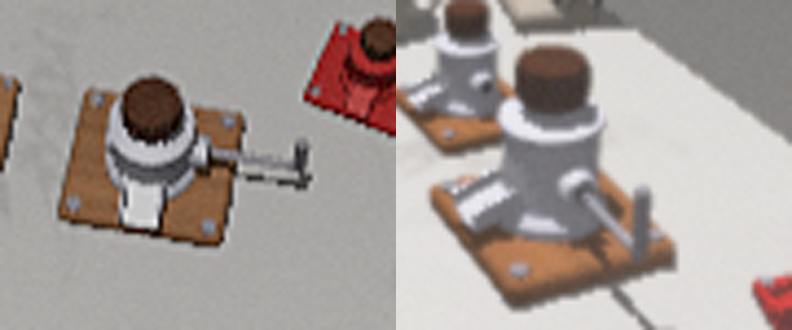

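The crop confirms the choice: a grey drum on a wooden base, with the brown knob, the spout towards -x and the L-pin on the -y side. The red and small mills are decoys. Next I'll refine the yaw and work out the moves.

```bash
cat >> h.py <<'E'
from scipy.spatial.transform import Rotation as Ro
def delta(tgt):
    s=monitor.get_state();R=Ro.from_quat(s['eef_rot']).as_matrix()
    print('pos',s['position'].round(4),'z-axis',R[:,2].round(4),'yhead',np.degrees(np.arctan2(R[1,1],R[0,1])).round(2),'f',s['force'].round(1),'tq',s['wrist_torque'].round(3),'q6',s['q'][5].round(3),'t',s['t'])
    for t in np.atleast_2d(tgt): print('delta mm',(R.T@(t-s['position'])*1000).round(1))
E
python3 - <<'E'
from h import *
for f in('top0','side0'):
    a=dict(np.load(f'pics/{f}.npz'));P=cloud(a);im=a['image'].astype(int)
    d=np.hypot(P[...,0]-.5146,P[...,1]+.0142)
    m=(d<.1)&(P[...,2]>.008)&(P[...,2]<.026)&(im[...,0]>im[...,2]*1.5)
    # ray-cast onto z=0.018
    K=a['camera_matrix'];v,u=np.nonzero(m)
    r=np.stack([(u-K[0,2])/K[0,0],(v-K[1,2])/K[1,1],u*0+1],-1)@a['R'];C=-a['R'].T@a['t']
    p=C+r*((.018-C[2])/r[:,2])[:,None]
    q=cv2.minAreaRect((p[:,:2]*1000).astype(np.float32));print(f,len(p),q)
    # leg: points high near leg
    m=(np.hypot(P[...,0]-.509,P[...,1]+.127)<.02)&(P[...,2]>.07)&(P[...,2]<.115)
    print('leg',P[m].round(3).tolist())
    m=(abs(P[...,0]-.51)<.015)&(P[...,1]<-.07)&(P[...,1]>-.118)&(P[...,2]>.045)&(P[...,2]<.066)
    q=P[m];print('rod fit',np.polyfit(q[:,1],q[:,0],1),q.mean(0))
delta([.5146,-.0142,.24])
E
```

```text
top0 529 ((511.3929443359375, -13.983856201171875), (128.15679931640625, 112.24913024902344), 86.82998657226562)
leg [[0.51, -0.125, 0.103], [0.511, -0.128, 0.101], [0.508, -0.122, 0.099], [0.51, -0.125, 0.096], [0.509, -0.128, 0.099], [0.509, -0.123, 0.089], [0.504, -0.125, 0.101], [0.506, -0.129, 0.096], [0.508, -0.123, 0.083], [0.506, -0.126, 0.088], [0.506, -0.129, 0.089], [0.508, -0.124, 0.075], [0.505, -0.127, 0.082], [0.508, -0.13, 0.078], [0.506, -0.124, 0.072], [0.506, -0.127, 0.073]]
rod fit [0.05329575 0.5159068 ] [ 0.51090518 -0.0938465   0.05737783]
side0 417 ((508.3370361328125, -25.390426635742188), (130.076904296875, 113.0148696899414), 86.98815155029297)
leg [[0.507, -0.125, 0.099], [0.507, -0.129, 0.101], [0.505, -0.124, 0.096], [0.505, -0.128, 0.098], [0.507, -0.129, 0.098], [0.508, -0.133, 0.1], [0.504, -0.125, 0.094], [0.505, -0.128, 0.095], [0.506, -0.132, 0.097], [0.509, -0.131, 0.096], [0.504, -0.126, 0.091], [0.504, -0.13, 0.094], [0.507, -0.13, 0.093], [0.51, -0.131, 0.093], [0.506, -0.128, 0.09], [0.508, -0.13, 0.09], [0.51, -0.131, 0.09], [0.503, -0.128, 0.087], [0.505, -0.129, 0.087], [0.507, -0.131, 0.088], [0.509, -0.131, 0.087], [0.504, -0.126, 0.083], [0.506, -0.129, 0.084], [0.506, -0.132, 0.086], [0.511, -0.129, 0.083], [0.504, -0.127, 0.081], [0.507, -0.127, 0.08], [0.507, -0.132, 0.083], [0.51, -0.131, 0.081], [0.504, -0.127, 0.078], [0.504, -0.131, 0.08], [0.508, -0.13, 0.079], [0.511, -0.13, 0.078], [0.504, -0.128, 0.076], [0.506, -0.129, 0.076], [0.509, -0.129, 0.075], [0.511, -0.13, 0.075], [0.504, -0.128, 0.073], [0.505, -0.13, 0.074], [0.508, -0.13, 0.073], [0.511, -0.13, 0.072], [0.508, -0.131, 0.07]]
rod fit [0.06574621 0.51479313] [ 0.50853173 -0.09523596  0.05598532]
pos [0.1893 0.5159 0.237 ] z-axis [-8.0e-04 -1.3e-03 -1.0e+00] yhead 69.84 f [-0.1  0.2 -0.1] tq [-0.017  0.025 -0.029] q6 -0.203 t 0.1
delta mm [-488.1 -385.5   -2.6]
```

Call:
{"op": "play_rows", "data": {"deltas": [{"linear":[-244,-193,-2],"twist":[0,0,0]},{"linear":[-244,-193,-2],"twist":[0,0,0]}], "claw": 2}}

```text
out of range
```

That call had two errors of mine: millimetres where the tool takes metres, and a claw value out of range. It was refused whole, so nothing moved. Here it is in the right units.

Call:
{"op": "play_rows", "data": {"deltas": [{"linear":[-0.044,-0.035,0],"twist":[0,0,0]},{"linear":[-0.089,-0.07,0],"twist":[0,0,0]},{"linear":[-0.133,-0.105,0],"twist":[0,0,0]},{"linear":[-0.178,-0.14,0],"twist":[0,0,0]},{"linear":[-0.222,-0.175,0],"twist":[0,0,0]},{"linear":[-0.266,-0.21,0],"twist":[0,0,0]},{"linear":[-0.311,-0.245,0],"twist":[0,0,0]},{"linear":[-0.355,-0.28,0],"twist":[0,0,0]},{"linear":[-0.4,-0.315,0],"twist":[0,0,0]},{"linear":[-0.444,-0.35,0],"twist":[0,0,0]},{"linear":[-0.488,-0.3855,0],"twist":[0,0,0]},{"linear":[-0.488,-0.3855,0],"twist":[0,0,0]}], "claw": 1}}

```text
t: 1.6
position: [0.5162, -0.0171, 0.2368]
eef_rot: [0.177, 0.984, -0.0, -0.0]
force: [-0.3, -0.2, -0.2]
opening: 0.0928
finger_force: 0.0
```

```bash
python3 -c "
from h import *
delta([.5148,-.0142,.117])"
```

```text
pos [ 0.5162 -0.0171  0.2368] z-axis [-6.e-04 -7.e-04 -1.e+00] yhead 69.58 f [-0.3 -0.2 -0.2] tq [ 0.068  0.028 -0.016] q6 -1.463 t 1.6
delta mm [  2.3   2.3 119.8]
```

Call:
{"op": "play_rows", "data": {"deltas": [{"linear":[0.0015,0.0015,0.04],"twist":[0,0,0]},{"linear":[0.0015,0.0015,0.08],"twist":[0,0,0]},{"linear":[0.0015,0.0015,0.105],"twist":[0,0,0]},{"linear":[0.0015,0.0015,0.118],"twist":[0,0,0]},{"linear":[0.0015,0.0015,0.118],"twist":[0,0,0]},{"linear":[0.0015,0.0015,0.118],"twist":[0,0,0]}]}}

```text
t: 2.35
position: [0.5146, -0.0117, 0.1207]
eef_rot: [0.175, 0.985, -0.0, 0.001]
force: [0.2, 0.6, 0.4]
opening: 0.0929
finger_force: 0.0
```

```bash
python3 -c "
from h import *
delta([.5148,-.0142,.117])"
```

```text
pos [ 0.5146 -0.0117  0.1207] z-axis [ 1.8e-03 -4.0e-04 -1.0e+00] yhead 69.86 f [0.2 0.6 0.4] tq [ 0.003 -0.008  0.021] q6 -1.459 t 2.35
delta mm [-1.1 -2.3  3.7]
```

Call:
{"op": "play_rows", "data": {"deltas": [{"linear":[-0.001,-0.002,0.003],"twist":[0,0,0]},{"linear":[-0.001,-0.002,0.003],"twist":[0,0,0]}]}}

```text
t: 2.6
position: [0.5144, -0.0142, 0.117]
eef_rot: [0.175, 0.985, -0.0, 0.0]
force: [0.2, 0.5, -1.0]
opening: 0.093
finger_force: 0.0
```

Call:
{"op": "play_rows", "data": {"deltas": [{"linear":[0,0,0],"twist":[0,0,0]},{"linear":[0,0,0],"twist":[0,0,0]},{"linear":[0,0,0],"twist":[0,0,0]},{"linear":[0,0,0],"twist":[0,0,0]},{"linear":[0,0,0],"twist":[0,0,0]},{"linear":[0,0,0],"twist":[0,0,0]}], "claw": 0.3, "force": 35}}

```text
t: 3.35
position: [0.5145, -0.013, 0.1167]
eef_rot: [0.175, 0.985, 0.001, 0.0]
force: [2.1, 4.4, -0.3]
opening: 0.0435
finger_force: 35.0
```

```bash
python3 -c "
from h import *
delta([.5148,-.0142,.117])"
```

```text
pos [ 0.5145 -0.013   0.1167] z-axis [ 9.0e-04  1.9e-03 -1.0e+00] yhead 69.82 f [ 2.1  4.4 -0.3] tq [ 0.626 -0.247 -0.083] q6 -1.463 t 3.35
delta mm [-0.7 -1.  -0.3]
```

Call:
{"op": "play_rows", "data": {"deltas": [{"linear":[0,0,0],"twist":[0,0,5]},{"linear":[0,0,0],"twist":[0,0,10]},{"linear":[0,0,0],"twist":[0,0,10]}]}}

```text
t: 3.72
position: [0.5146, -0.0129, 0.1167]
eef_rot: [0.261, 0.965, 0.001, 0.0]
force: [2.5, 4.3, -0.8]
opening: 0.0435
finger_force: 35.0
```

```bash
python3 -c "
from h import *
delta([.5148,-.0142,.117])"
```

```text
pos [ 0.5146 -0.0129  0.1167] z-axis [ 0.001   0.0019 -1.    ] yhead 59.76 f [ 2.5  4.3 -0.8] tq [ 0.64  -0.259 -0.199] q6 -1.288 t 3.725
delta mm [-0.9 -1.  -0.3]
```

Call:
{"op": "play_rows", "data": {"deltas": [{"linear":[0,0,0],"twist":[0,0,4]},{"linear":[0,0,0],"twist":[0,0,8]},{"linear":[0,0,0],"twist":[0,0,8]}]}}

```text
t: 4.1
position: [0.5147, -0.0128, 0.1166]
eef_rot: [0.328, 0.945, 0.001, 0.0]
force: [2.8, 6.7, -0.8]
opening: 0.0432
finger_force: 35.0
```

```bash
python3 -c "
from h import *
delta([.5148,-.0142,.117])"
```

```text
pos [ 0.5147 -0.0128  0.1166] z-axis [ 0.0011  0.002  -1.    ] yhead 51.76 f [ 2.8  6.7 -0.8] tq [ 0.615 -0.248 -0.179] q6 -1.148 t 4.1
delta mm [-1.  -1.  -0.4]
```

Call:
{"op": "play_rows", "data": {"deltas": [{"linear":[0,0,0],"twist":[0,0,4]},{"linear":[0,0,0],"twist":[0,0,8]},{"linear":[0,0,0],"twist":[0,0,8]}]}}

```text
t: 4.47
position: [0.5148, -0.0128, 0.1166]
eef_rot: [0.393, 0.92, 0.001, 0.0]
force: [3.0, 5.3, -1.4]
opening: 0.0433
finger_force: 35.0
```

```bash
python3 -c "
from h import *
delta([.5148,-.0142,.117]);print(monitor.get_state()['joint_efforts'].round(3))"
```

```text
pos [ 0.5148 -0.0128  0.1166] z-axis [ 0.0014  0.0022 -1.    ] yhead 43.74 f [ 3.   5.3 -1.4] tq [ 0.65  -0.248 -0.488] q6 -1.008 t 4.475
delta mm [-1.  -1.  -0.4]
[ -2.298 -42.947 -23.36   -1.748   0.517  -0.21 ]
```

Call:
{"op": "play_rows", "data": {"deltas": [{"linear":[0,0,0],"twist":[0,0,4]},{"linear":[0,0,0],"twist":[0,0,8]},{"linear":[0,0,0],"twist":[0,0,8]}]}}

```text
t: 4.85
position: [0.5147, -0.0127, 0.1166]
eef_rot: [0.455, 0.89, 0.001, 0.0]
force: [2.8, 6.0, -0.8]
opening: 0.0435
finger_force: 35.0
```

```bash
python3 -c "
from h import *
delta([.5148,-.0142,.117]);print(monitor.get_state()['joint_efforts'].round(3))"
```

```text
pos [ 0.5147 -0.0127  0.1166] z-axis [ 0.0011  0.002  -1.    ] yhead 35.81 f [ 2.8  6.  -0.8] tq [ 0.721 -0.302  0.09 ] q6 -0.869 t 4.85
delta mm [-1.3 -0.8 -0.4]
[ -2.829 -42.63  -23.499  -1.562   0.353   0.3  ]
```

The detent shows in the torque. The pull went to -0.49 at heading 43.7° and reversed to +0.09 at 35.8°, so the notch lies between those two. I'll ease back 2.5° and release so it centres itself.

Call:
{"op": "play_rows", "data": {"deltas": [{"linear":[0,0,0],"twist":[0,0,-2.5]},{"linear":[0,0,0],"twist":[0,0,-2.5]},{"linear":[0,0,0],"twist":[0,0,-2.5]}]}}

```text
t: 5.22
position: [0.5146, -0.0127, 0.1167]
eef_rot: [0.435, 0.9, 0.001, 0.0]
force: [1.5, 6.5, -0.8]
opening: 0.0436
finger_force: 35.0
```

```bash
python3 -c "
from h import *
delta([.5148,-.0142,.117]);print(monitor.get_state()['joint_efforts'].round(3))"
```

```text
pos [ 0.5146 -0.0127  0.1167] z-axis [ 0.001   0.0019 -1.    ] yhead 38.38 f [ 1.5  6.5 -0.8] tq [ 0.801 -0.275  0.377] q6 -0.914 t 5.225
delta mm [-1.3 -0.8 -0.4]
[ -3.2   -42.604 -23.604  -1.466   0.34    0.332]
```

Call:
{"op": "play_rows", "data": {"deltas": [{"linear":[0,0,0],"twist":[0,0,0]},{"linear":[0,0,0],"twist":[0,0,0]},{"linear":[0,0,0],"twist":[0,0,0]},{"linear":[0,0,0],"twist":[0,0,0]},{"linear":[0,0,0],"twist":[0,0,0]},{"linear":[0,0,-0.04],"twist":[0,0,0]},{"linear":[0,0,-0.09],"twist":[0,0,0]},{"linear":[0,0,-0.09],"twist":[0,0,0]}], "claw": 1}}

```text
t: 6.22
position: [0.5167, -0.0146, 0.2108]
eef_rot: [0.436, 0.9, 0.001, 0.004]
force: [0.1, -0.1, -0.7]
opening: 0.0933
finger_force: 0.0
```

Run:
```python
from h import *
delta([.5077,-.127,.18])
for n in('top','side'):
    s=shot(n,n+'1');P=cloud(s)
    m=(np.hypot(P[...,0]-.508,P[...,1]+.126)<.025)&(P[...,2]>.07)&(P[...,2]<.106)
    p=P[m];print(n,len(p),p.mean(0).round(4) if len(p) else '', p.min(0).round(3),p.max(0).round(3))
```

```text
pos [ 0.5167 -0.0146  0.2108] z-axis [ 0.0083 -0.0021 -1.    ] yhead 38.35 f [ 0.1 -0.1 -0.7] tq [ 0.003 -0.037 -0.057] q6 -0.914 t 6.225
delta mm [-82.4 -76.9  30.9]
top 17 [ 0.5075 -0.1262  0.0879] [ 0.505 -0.131  0.071] [ 0.513 -0.122  0.099]
side 44 [ 0.5065 -0.1293  0.0857] [ 0.502 -0.133  0.071] [ 0.511 -0.124  0.099]
```

Call:
{"op": "play_rows", "data": {"deltas": [{"linear":[-0.02,-0.019,0],"twist":[0,0,10]},{"linear":[-0.041,-0.038,0],"twist":[0,0,20]},{"linear":[-0.062,-0.058,0],"twist":[0,0,30]},{"linear":[-0.082,-0.077,0.01],"twist":[0,0,40]},{"linear":[-0.082,-0.077,0.03],"twist":[0,0,41.4]},{"linear":[-0.082,-0.077,0.03],"twist":[0,0,41.4]},{"linear":[-0.082,-0.077,0.03],"twist":[0,0,41.4]}], "claw": 0.45, "force": 8}}

```text
t: 7.2
position: [0.5043, -0.1257, 0.1762]
eef_rot: [0.725, 0.688, -0.0, -0.001]
force: [-0.0, -0.3, -0.1]
opening: 0.0417
finger_force: 0.0
```

Run:
```python
from h import *
delta([.508,-.1275,.092]);print(monitor.get_state()['opening'])
P=cloud(dict(np.load('pics/top0.npz')))
q=P[168:195,290:320].reshape(-1,3);q=q[q[:,2]>.03];print('red',q.min(0),q.max(0))
```

```text
pos [ 0.5043 -0.1257  0.1762] z-axis [-1.3e-03  7.0e-04 -1.0e+00] yhead -3.01 f [-0.  -0.3 -0.1] tq [-0.048  0.069 -0.014] q6 -0.407 t 7.2
delta mm [-1.6  3.9 84.2]
0.04174907833533125
red [-0.03176875 -0.20696972  0.03003268] [ 0.63162293 -0.0873745   1.2309141 ]
```

Call:
{"op": "play_rows", "data": {"deltas": [{"linear":[-0.0015,0.003,0.03],"twist":[0,0,0]},{"linear":[-0.0015,0.003,0.06],"twist":[0,0,0]},{"linear":[-0.0015,0.003,0.084],"twist":[0,0,0]},{"linear":[-0.0015,0.003,0.084],"twist":[0,0,0]},{"linear":[-0.0015,0.003,0.084],"twist":[0,0,0]}]}}

```text
t: 7.82
position: [0.5084, -0.1279, 0.0938]
eef_rot: [0.725, 0.688, 0.0, 0.001]
force: [-0.4, -0.7, -0.5]
opening: 0.0417
finger_force: 0.0
```

Run:
```python
from h import *
delta([.508,-.1275,.092])
a=shot('top','top2');b=shot('side','side2')
c=[cv2.resize(i,(400,400),interpolation=cv2.INTER_CUBIC) for i in(a['image'][160:240,225:305,::-1],b['image'][160:240,230:310,::-1])]
cv2.imwrite('pics/crop2.png',np.hstack(c))
```

```text
pos [ 0.5084 -0.1279  0.0938] z-axis [ 1.6e-03 -8.0e-04 -1.0e+00] yhead -3.01 f [-0.4 -0.7 -0.5] tq [-0.052  0.091  0.049] q6 -0.407 t 7.825
delta mm [ 0.3 -0.4  1.8]
```

View pics/crop2.png

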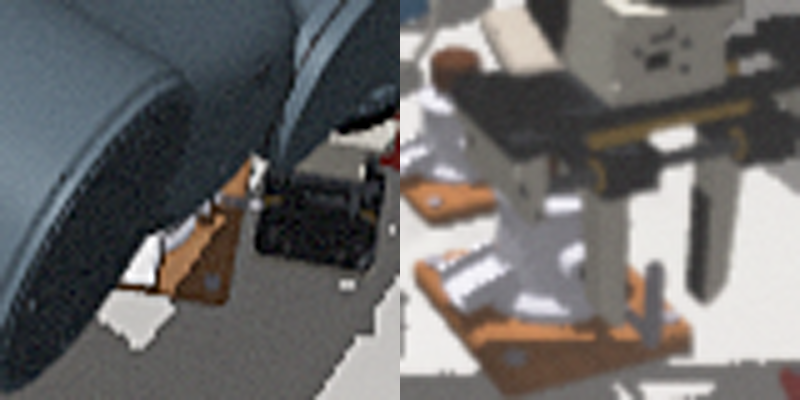

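In the side view the leg stands at crop pixel (655,300), between the open fingers, which overlap its upper part. I'll close gently.

Call:
{"op": "play_rows", "data": {"deltas": [{"linear":[0,0,0.001],"twist":[0,0,0]},{"linear":[0,0,0.001],"twist":[0,0,0]},{"linear":[0,0,0.001],"twist":[0,0,0]},{"linear":[0,0,0.001],"twist":[0,0,0]},{"linear":[0,0,0.001],"twist":[0,0,0]},{"linear":[0,0,0.001],"twist":[0,0,0]}], "claw": 0, "force": 8}}

```text
t: 8.68
position: [0.5085, -0.1279, 0.0919]
eef_rot: [0.726, 0.688, 0.001, 0.001]
force: [4.9, 1.4, -3.2]
opening: 0.0098
finger_force: 8.0
```

Call:
{"op": "play_rows", "data": {"deltas": [{"linear":[0.003,0,0],"twist":[0,0,0]},{"linear":[0.006,0,0],"twist":[0,0,0]},{"linear":[0.006,0,0],"twist":[0,0,0]}]}}

```text
t: 9.05
position: [0.5088, -0.1225, 0.0919]
eef_rot: [0.726, 0.688, 0.0, 0.001]
force: [5.4, -1.3, -3.1]
opening: 0.0098
finger_force: 8.0
```

```bash
python3 -c "
from h import *
delta([.5121,-.0641,.092])"
```

```text
pos [ 0.5088 -0.1225  0.0919] z-axis [ 0.002  -0.0017 -1.    ] yhead -3.05 f [ 5.4 -1.3 -3.1] tq [-0.401 -0.796 -0.068] q6 -0.396 t 9.05
delta mm [58.5  0.2 -0.2]
```

Call:
{"op": "play_rows", "data": {"deltas": [{"linear":[0.003,0.0007,0],"twist":[0,0,0]},{"linear":[0.006,0.0007,0],"twist":[0,0,0]},{"linear":[0.008,0.0007,0],"twist":[0,0,0]},{"linear":[0.008,0.0007,0],"twist":[0,0,0]}]}}

```text
t: 9.55
position: [0.5093, -0.1137, 0.0918]
eef_rot: [0.726, 0.688, 0.0, 0.0]
force: [3.9, -1.6, -1.3]
opening: 0.0094
finger_force: 8.0
```

Call:
{"op": "play_rows", "data": {"deltas": [{"linear":[0.002,0,0],"twist":[0,0,0]},{"linear":[0.004,0,0],"twist":[0,0,0]},{"linear":[0.004,0,0],"twist":[0,0,0]}]}}

```text
t: 9.93
position: [0.5095, -0.1098, 0.0918]
eef_rot: [0.726, 0.688, 0.0, 0.0]
force: [4.6, -2.4, -1.3]
opening: 0.0095
finger_force: 8.0
```

It has moved past the contact point (about -96 mm now) with only friction on it, so the pin has entered the hole. Carrying on.

Call:
{"op": "play_rows", "data": {"deltas": [{"linear":[0.005,0,0],"twist":[0,0,0]},{"linear":[0.01,0,0],"twist":[0,0,0]},{"linear":[0.015,0.0005,0],"twist":[0,0,0]},{"linear":[0.02,0.0005,0],"twist":[0,0,0]},{"linear":[0.02,0.0005,0],"twist":[0,0,0]}]}}

```text
t: 10.55
position: [0.5108, -0.0892, 0.0918]
eef_rot: [0.726, 0.688, 0.0, -0.0]
force: [3.2, -1.1, 1.7]
opening: 0.0097
finger_force: 8.0
```

Call:
{"op": "play_rows", "data": {"deltas": [{"linear":[0.005,0,0],"twist":[0,0,0]},{"linear":[0.01,0,0],"twist":[0,0,0]},{"linear":[0.015,0,0],"twist":[0,0,0]},{"linear":[0.02,0,0],"twist":[0,0,0]},{"linear":[0.02,0,0],"twist":[0,0,0]}]}}

```text
t: 11.18
position: [0.5119, -0.0691, 0.0918]
eef_rot: [0.726, 0.688, 0.0, -0.0]
force: [3.4, -0.5, 4.6]
opening: 0.0094
finger_force: 8.0
```

```bash
python3 -c "
from h import *
delta([.5121,-.0641,.092])"
```

```text
pos [ 0.5119 -0.0691  0.0918] z-axis [ 3.e-04  7.e-04 -1.e+00] yhead -3.04 f [ 3.4 -0.5  4.6] tq [-0.179 -0.297 -0.006] q6 -0.298 t 11.175
delta mm [ 5.  -0.1 -0.2]
```

Call:
{"op": "play_rows", "data": {"deltas": [{"linear":[0.002,0,0],"twist":[0,0,0]},{"linear":[0.004,0,0],"twist":[0,0,0]},{"linear":[0.005,0,0],"twist":[0,0,0]},{"linear":[0.005,0,0],"twist":[0,0,0]}], "force": 15}}

```text
t: 11.68
position: [0.5122, -0.0649, 0.0918]
eef_rot: [0.726, 0.688, 0.0, 0.0]
force: [2.4, -2.7, 5.3]
opening: 0.0096
finger_force: 15.0
```

Call:
{"op": "play_rows", "data": {"deltas": [{"linear":[0.001,0,0],"twist":[0,0,0]},{"linear":[0.002,0,0],"twist":[0,0,0]},{"linear":[0.002,0,0],"twist":[0,0,0]}]}}

```text
t: 12.05
position: [0.5122, -0.0645, 0.0918]
eef_rot: [0.726, 0.688, -0.001, 0.001]
force: [0.7, -8.6, 4.1]
opening: 0.0093
finger_force: 15.0
```

Call:
{"op": "play_rows", "data": {"deltas": [{"linear":[0.001,0,0],"twist":[0,0,0]},{"linear":[0.001,0,0],"twist":[0,0,0]}]}}

```text
t: 12.3
position: [0.5122, -0.0644, 0.0918]
eef_rot: [0.726, 0.688, -0.001, 0.001]
force: [0.1, -12.2, 2.5]
opening: 0.0093
finger_force: 15.0
```

Call:
{"op": "play_rows", "data": {"deltas": [{"linear":[-0.001,0,0],"twist":[0,0,0]},{"linear":[-0.001,0,0],"twist":[0,0,0]},{"linear":[-0.001,0,0],"twist":[0,0,0]}], "claw": 0.35}}

```text
t: 12.68
position: [0.5113, -0.0621, 0.091]
eef_rot: [0.726, 0.688, -0.0, -0.001]
force: [0.2, -0.2, -0.1]
opening: 0.0314
finger_force: 0.0
```

Call:
{"op": "play_rows", "data": {"deltas": [{"linear":[0,0,0],"twist":[0,0,0]},{"linear":[0,0,-0.03],"twist":[0,0,0]},{"linear":[0,0,-0.08],"twist":[0,0,0]},{"linear":[-0.05,0,-0.13],"twist":[0,0,0]},{"linear":[-0.1,0,-0.13],"twist":[0,0,0]},{"linear":[-0.15,0,-0.13],"twist":[0,0,0]},{"linear":[-0.15,0,-0.13],"twist":[0,0,0]}]}}

```text
t: 13.55
position: [0.5039, -0.2157, 0.2215]
eef_rot: [0.727, 0.687, -0.0, 0.0]
force: [-0.5, 0.3, -0.0]
opening: 0.0327
finger_force: 0.0
```

Run:
```python
from h import *
delta([.5,-.2,.2])
for n in('top','side'):
    s=shot(n,n+'3');P=cloud(s)
    m=(np.hypot(P[...,0]-.512,P[...,1]+.066)<.018)&(P[...,2]>.072)&(P[...,2]<.106)
    p=P[m];print(n,len(p),p.mean(0).round(4) if len(p) else '')
    if n=='side': cv2.imwrite('pics/f.png',np.hstack([cv2.resize(s['image'][...,::-1],(420,315)),cv2.resize(s['image'][170:250,230:310,::-1],(315,315))]))
```

```text
pos [ 0.5039 -0.2157  0.2215] z-axis [-0.e+00 -7.e-04 -1.e+00] yhead -3.29 f [-0.5  0.3 -0. ] tq [-0.036  0.025 -0.041] q6 -0.55 t 13.55
delta mm [15.5 -4.8 21.5]
top 0 
side 39 [ 0.5102 -0.0664  0.086 ]
```

View pics/f.png

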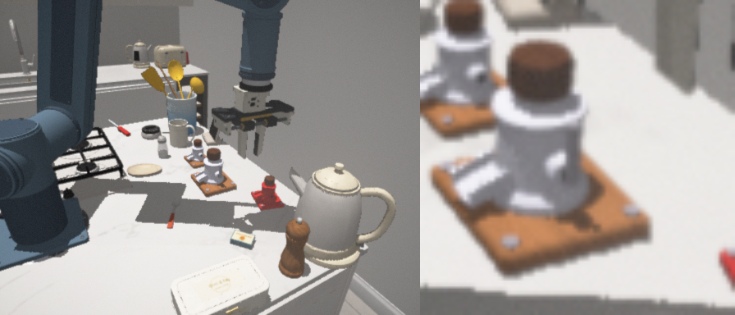

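The side view shows the mill with the pin in: the leg stands close against the drum at crop pixel (555,165), its shadow is at (590,220), and it measures at y≈-0.065, where home should be. The bystanders are untouched and standing, and the gripper is clear.

```bash
python3 -c "
from h import *
print(arm.sign_off())"
```

```text
the job is handed in; nothing more can be done
None
```

The spice mill is locked and the job handed in: I turned the knob clockwise about 30° until it clicked, then pushed the pin in until it met its stop at the expected home position, with no more than about 12 N on it and the bystanders still standing.

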